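# Transfer the borehole cores in depth order

## Robot

A 6-joint arm with a two-finger parallel gripper is mounted at the origin on the work surface; the furniture and walls round the work are solid. World frame = base frame: x ahead of the robot, y to its left, z up, the work surface at z = 0. Lengths are in m, angles in rad, forces in N, time in s.
With the tool pointing down it reaches from about 0.3 to 0.775 m from the base axis. Payload 14.6 kg.
Tool frame: the origin (TCP) lies on the centre line of the jaws, within the pads' length; the fingertips stand 14 mm ahead of it and the grasp point (between the pads) lies 5 mm behind it; x points along the fingers, y is the direction in which the jaws open and shut, and the axes are right-handed (so a half turn about x gives the same grasp; the last joint's range is limited). The gripper opens to 94 mm and grips with 3 to 60 N. Pads are 16 mm wide; open, the fingers measure 119 mm over their backs; the gripper's body (75 mm by 177 mm) begins 78 mm behind the grasp point.
Start: joints at [-1.337, 0.3, 1.521, -0, 1.321, -0.067], TCP at [0.163, -0.525, 0.185] pointing down, gripper open.
Joint ranges: [-3.03, 3.03], [-0.79, 2.21], [0.23, 2.52], [-1.04, 4.18], [0, 3.07], [-2.55, 2.55]. Speed limits (rad/s): [2.22, 2.22, 2.57, 3.14, 3.14, 3.14].

## Interface

Orientations are given as [roll, pitch, yaw] about the fixed x, y, z axes, in that order (R = Rz(yaw) Ry(pitch) Rx(roll)).
In Python, from station import * gives the robot as it stands. The module is installed in compiled form; this text tells all that it offers.
- The arm moves only by the shell command python3 -m handwheel 'ROWS' [FORCE]. ROWS is JSON, a list of rows, each a list of 3 entries, a list of its own where there are three numbers: the shift along the tool's x, y, z in mm, then the turn about the tool's x in rad, then the gripper command: -1 is fully open, 1 is shut, values between are in proportion. In form: [[[dx, dy, dz], spin, gripper], ...]. A call has exactly 5 rows; each row is the pose to reach, as a shift and turn from the pose measured when the call began, along the tool's axes at that moment; what a row does not reach only later rows make up. A row lasts 1/10 s, in which the tool goes at most 50 mm and 8.59 degrees, less where a joint would pass 70% of its speed; a pose out of reach is approached as far as the arm can. A call with a gripper value outside its range is refused whole. The fingers move at their own pace and stop on an object; FORCE is the grip in N (left out, the last holds). Time passes only in rows, so rows that repeat a pose let the fingers close, or fill a call up. It gives the time, the measured TCP pose, the force and the opening at its end, in the units of the state.
- get_obs(): the state, without advancing time (a new reading comes with each control period).
- camera(name): name is "side" or "top"; returns (picture, depth): 400x640x3 uint8, blue, green, red; 400x640 float32, m along the optical axis (not along the pixel's ray), 0 where there is no reading.
- camera_info(name): a dict with "fx", "fy", "cx", "cy" (pixels), "extrinsics" (4x4, takes a point from camera to world coordinates). Camera axes: x right, y down, z forward; pixel columns grow to the right and rows downward; lengths in m; the calibration is good to about 2 mm. A picture is of the moment at which its call begins. camera_info takes no time and is no camera call.
- hand_in(): hands the job in, once; it reports no verdict.
The state is a dict: "time_s": time; "qpos": joint angles; "joint_vel": joint speeds; "tau": joint torques, N m; "ee_pos": TCP position; "eef_rot": TCP orientation; "force": force on the tool from outside, world axes, zero at the start; "moment": the same for the moment, N m; "grip_width": finger opening in m.
Only numpy, scipy, OpenCV 4.12 (cv2) and the standard library are available. Lean on these libraries where they do the work, as an engineer would, in place of code of your own. Each camera call takes 0.05 s, during which the arm holds its last target. There are 200 camera calls.

## Task

Move the four core tubes from the plywood field carrier to the grey bench rack in the same order, counted from the carrying handle: the tube next to the carrier's handle goes into the hole next to the rack's handle, and so on along the row, for the tubes bear no marks and only their place tells their depth. Seat each tube fully down in its hole, keep the tubes upright throughout, and leave the beaker between the racks where it stands.

Things in the scene. Friction and masses are not known exactly. Their poses are not given: they have to be found in the camera images.
- tube_a: One of four identical capped soil-core tubes standing in the carrier's four holes: aluminium, 34 mm in diameter, with black end caps 38 mm in diameter and 20 mm high; 100 mm tall, 0.2 kg; the lower cap tapers to a flat 24 mm foot. Grip it by the upper cap, 80 to 100 mm above the origin. Origin: centre of the foot; z up the tube. The letter says nothing of the order; only its place does.
- tube_b: One of four identical capped soil-core tubes standing in the carrier's four holes: aluminium, 34 mm in diameter, with black end caps 38 mm in diameter and 20 mm high; 100 mm tall, 0.2 kg; the lower cap tapers to a flat 24 mm foot. Grip it by the upper cap, 80 to 100 mm above the origin. Origin: centre of the foot; z up the tube. The letter says nothing of the order; only its place does.
- tube_c: One of four identical capped soil-core tubes standing in the carrier's four holes: aluminium, 34 mm in diameter, with black end caps 38 mm in diameter and 20 mm high; 100 mm tall, 0.2 kg; the lower cap tapers to a flat 24 mm foot. Grip it by the upper cap, 80 to 100 mm above the origin. Origin: centre of the foot; z up the tube. The letter says nothing of the order; only its place does.
- tube_d: One of four identical capped soil-core tubes standing in the carrier's four holes: aluminium, 34 mm in diameter, with black end caps 38 mm in diameter and 20 mm high; 100 mm tall, 0.2 kg; the lower cap tapers to a flat 24 mm foot. Grip it by the upper cap, 80 to 100 mm above the origin. Origin: centre of the foot; z up the tube. The letter says nothing of the order; only its place does.
- carrier: Field carrier of pale plywood, full at the start; fixed, left or right. 250 mm long (y), 70 wide (x). Four holes in a row at x = 0, y = -84, -28, 28, 84 mm: 45 mm wide, bevelled, in a deck whose top is 52 mm above the table. A tube stands in a hole, with 3 mm of play all round, on the rack's floor 12 mm above the table, its top at 112 mm. Origin: on the table under the centre.
- carrier_handle: The carrying handle standing up at one end (+y or -y) of the field carrier: a round dark wood bar 18 mm thick, 78 mm long, across the rack, its top 105 mm above the table, on two uprights over an end board. Origin: on the table under the bar, 131 mm from the rack's centre on the line of its holes, 47 mm from the nearest. The other end has only a low end board, 54 mm high.
- bench_rack: Bench rack of grey plastic, empty at the start; fixed, left or right. 250 mm long (y), 70 wide (x). Four holes in a row at x = 0, y = -84, -28, 28, 84 mm: 45 mm wide, bevelled, in a deck whose top is 52 mm above the table. A tube stands in a hole, with 3 mm of play all round, on the rack's floor 12 mm above the table, its top at 112 mm. Origin: on the table under the centre.
- bench_rack_handle: The carrying handle standing up at one end (+y or -y) of the bench rack: a round black plastic bar 18 mm thick, 78 mm long, across the rack, its top 105 mm above the table, on two uprights over an end board. Origin: on the table under the bar, 131 mm from the rack's centre on the line of its holes, 47 mm from the nearest. The other end has only a low end board, 54 mm high.
- beaker: A pale grey handled beaker that stands loose on the table between the two racks, 110 mm high, 88 mm in diameter (117 mm with its handle). Leave it alone. Origin: centre of its underside; z up.
Mind the look-alikes: they are no part of the job. What is shaped like the tube_c but blue or red is not meant.

How it is judged:
By the outcome, as a careful person would: the job done as asked, in the order asked, and still so for the second after the job is handed in, with the robot touching nothing.
It also fails if it takes over 99 s, if anything falls off the work surface, if the arm or the gripper's body presses on something with over 40 N, if the wrist force passes 120 N, or if a joint passes its speed limit or range.

## Working session

There is one attempt and no reset: what is moved stays moved. The work goes in short steps, Python scripts to look and compute and a shell command to move; the robot and the scene stay as the last step left them, time stands still between calls to the robot, and variables do not carry over. Pictures are saved under pics/ and viewed, about 12 in all and at most 16, crops included, and the job is handed in when it is done.

```bash
mkdir -p pics
python3 - <<'E'
from station import *
import cv2,numpy as np
o=get_obs();print({k:np.round(v,3) for k,v in o.items()})
for n in("top","side"):
    p,d=camera(n);cv2.imwrite(f"pics/{n}0.png",p);np.save(f"{n}0.npy",d);i=camera_info(n);print(n,i)
E
```

```text
{'time_s': np.float64(0.0), 'qpos': array([-1.337,  0.3  ,  1.522,  0.   ,  1.321, -0.067]), 'joint_vel': array([-0.   , -0.001,  0.   , -0.001, -0.001, -0.   ]), 'tau': array([-4.0000e-03, -5.3181e+01, -3.5274e+01,  7.1000e-02,  2.4000e-02,
       -0.0000e+00]), 'ee_pos': array([ 0.163, -0.525,  0.185]), 'eef_rot': array([-1.646,  1.57 ,  1.796]), 'force': array([ 0.743,  0.148, -0.333]), 'moment': array([ 0.021, -0.014,  0.038]), 'grip_width': np.float64(0.094)}
top {'fx': 459.63200610866954, 'fy': 459.63200610866954, 'cx': 317.24345587735394, 'cy': 193.61953696437223, 'extrinsics': array([[ 1.11013073e-02, -9.75241031e-01,  2.20865779e-01,
         9.48608393e-02],
       [-9.99931665e-01, -1.16364095e-02, -1.12174583e-03,
         4.94992214e-03],
       [ 3.66405721e-03, -2.20838233e-01, -9.75303568e-01,
         1.45929026e+00],
       [ 0.00000000e+00,  0.00000000e+00,  0.00000000e+00,
         1.00000000e+00]])}
side {'fx': 498.17347872027085, 'fy': 498.17347872027085, 'cx': 322.10760122129534, 'cy': 201.18880862301927, 'extrinsics': array([[-0.89482345, -0.28565961,  0.34305916, -0.03389538],
       [-0.44641708,  0.56970833, -0.69003204,  0.83146832],
       [ 0.00167062, -0.77060431, -0.6373117 ,  0.84871576],
       [ 0.        ,  0.        ,  0.        ,  1.        ]])}
```

View pics/top0.png

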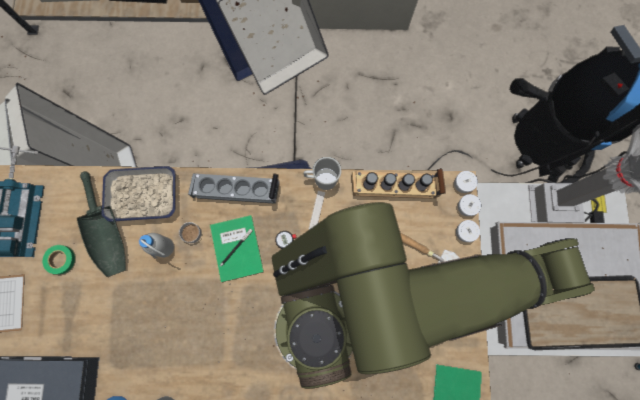

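View pics/side0.png

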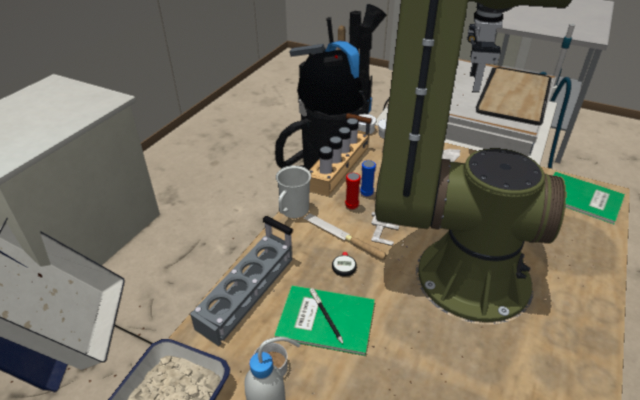

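Top view: carrier at about (397,183) with four tubes at u≈371–425, handle apparently at right (437,182). Rack at (235,187), black handle at right (275,187), beaker at (326,173). I'll zoom in to confirm both handles.

Run:
```python
import cv2,numpy as np
t=cv2.imread("pics/top0.png");s=cv2.imread("pics/side0.png")
a=cv2.resize(t[150:225,180:460],(784,210),interpolation=3);b=cv2.resize(s[100:340,190:430],(380,380),interpolation=3)
c=np.zeros((592,784,3),np.uint8);c[:210]=a;c[211:591,:380]=b;
c[211:591,384:784]=cv2.resize(s[100:200,300:405],(400,380),interpolation=3);cv2.imwrite("pics/z0.png",c)
```

```text
(no output)
```

View pics/z0.png

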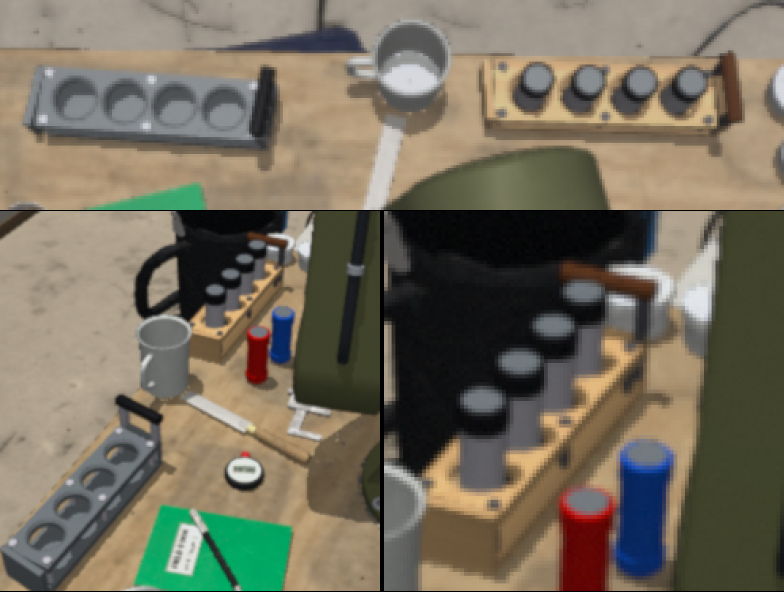

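Both handles are at the right-hand (−y) end, brown for the carrier and black for the rack, so the order keeps left-right sense. Next I measure positions from depth.

```bash
cat > h.py <<'E'
import cv2,numpy as np
from station import *
def pts(n,d):
    i=camera_info(n);v,u=np.mgrid[:400,:640].astype(float)
    P=np.stack([(u-i["cx"])/i["fx"]*d,(v-i["cy"])/i["fy"]*d,d],-1);E=i["extrinsics"]
    return P@E[:3,:3].T+E[:3,3]
def ray(n,u,v,z):
    i=camera_info(n);E=i["extrinsics"];r=E[:3,:3]@[(u-i["cx"])/i["fx"],(v-i["cy"])/i["fy"],1]
    return E[:3,3]+r*(z-E[2,3])/r[2]
E
python3 - <<'E'
from h import *
for n,box in(("top",(150,225,350,435)),("side",(100,200,300,375))):
    P=pts(n,np.load(n+"0.npy"));g=cv2.imread(f"pics/{n}0.png")
    m=np.zeros((400,640),np.uint8);a,b,c,e=box
    hsv=cv2.cvtColor(g,cv2.COLOR_BGR2HSV)
    m[a:b,c:e]=((P[...,2]>.104)&(P[...,2]<.122)&(hsv[...,1]<90))[a:b,c:e]
    k,l,s,ce=cv2.connectedComponentsWithStats(m)
    for j in range(1,k):
        if s[j,4]>15:
            u,v=s[j,0]+(s[j,2]-1)/2,s[j,1]+(s[j,3]-1)/2
            print(n,s[j],ce[j].round(1),ray(n,*ce[j],.112).round(4),P[l==j].mean(0).round(4))
P=pts("top",np.load("top0.npy"))
m=np.zeros((400,640),bool);m[165:210,185:275]=1
m&=(abs(P[...,2]-.052)<.008)
q=P[m];r=cv2.minAreaRect((q[:,:2]*1000).astype(np.float32));print("rack",r,q[:,2].mean(),m.sum())
# handle
for x in((185,285),(425,450)):
    m=np.zeros((400,640),bool);m[165:205,x[0]:x[1]]=1;m&=(P[...,2]>.085)&(P[...,2]<.11);m&=cv2.cvtColor(cv2.imread("pics/top0.png"),cv2.COLOR_BGR2GRAY)<90
    print("handle",P[m].mean(0),m.sum())
# holes
g=cv2.cvtColor(cv2.imread("pics/top0.png"),cv2.COLOR_BGR2GRAY)[165:210,185:285]
G=cv2.resize(g,None,fx=6,fy=6,interpolation=cv2.INTER_CUBIC)
c=cv2.HoughCircles(G,cv2.HOUGH_GRADIENT,1,80,param1=80,param2=12,minRadius=36,maxRadius=56)
for x,y,r in c[0][:8]:
    u,v=(x+.5)/6-.5+185,(y+.5)/6-.5+165;print(round(u,1),round(v,1),r/6,ray("top",u,v,.052).round(4))
m=np.zeros((400,640),bool);m[150:195,305:345]=1;m&=P[...,2]>.1;print("beaker",P[m].min(0),P[m].max(0))
E
```

```text
top [366 172  12  13 119] [371.6 177.7] [ 0.4512 -0.1608  0.112 ] [ 0.4513 -0.1608  0.1119]
top [384 173  13  12 123] [390.1 178.5] [ 0.4495 -0.2168  0.112 ] [ 0.4495 -0.2168  0.1121]
top [403 173  12  13 119] [408.6 179.1] [ 0.4485 -0.273   0.112 ] [ 0.4484 -0.2729  0.1124]
top [420 173  13  13 118] [426.5 179.2] [ 0.4487 -0.327   0.112 ] [ 0.4486 -0.3269  0.1123]
side [346 119  13   8  89] [352.1 122.5] [ 0.4439 -0.3219  0.112 ] [ 0.4446 -0.3236  0.1109]
side [338 127  14  10 100] [344.3 131.5] [ 0.4435 -0.2673  0.112 ] [ 0.4447 -0.2699  0.1103]
side [329 137  14   9 101] [335.4 141.1] [ 0.4448 -0.2117  0.112 ] [ 0.4457 -0.2137  0.1106]
side [319 147  15  10 114] [325.8 151.3] [ 0.4462 -0.1555  0.112 ] [ 0.4471 -0.1575  0.1106]
side [300 167  12  20  57] [305.7 174.8] [ 0.4449 -0.0399  0.112 ] [ 0.4481 -0.0457  0.1074]
rack ((434.0247802734375, 271.46575927734375), (269.1326599121094, 72.9948959350586), 86.95459747314453) 0.052564403183716274 1175
handle [0.42330239 0.13716106 0.10340036] 134
handle [ 0.44540061 -0.36987611  0.10205197] 140
260.0 194.0 6.9833336 [0.4102 0.1829 0.052 ]
beaker [ 0.09486084 -0.06828515  0.1000742 ] [0.51715413 0.01728655 1.45929026]
```

Run:
```python
from h import *
for n,(a,b,c,e) in(("top",(172,204,192,276)),("side",(230,340,195,295))):
    P=pts(n,np.load(n+"0.npy"));m=np.zeros((400,640),np.uint8)
    # inside rack: near its line, so points cast on deck plane must lie within 28 mm of axis
    i=camera_info(n);Q=np.array([[ray(n,u,v,.052) for u in range(640)] for v in range(400)])
    h=np.array([.4233,.1372]);ctr=np.array([.434,.2715]);d=(ctr-h)/np.linalg.norm(ctr-h)
    w=Q[...,:2]-h;al=w@d;ac=w@[-d[1],d[0]]
    m=((P[...,2]<.048)&(al>.02)&(al<.24)&(abs(ac)<.029)).astype(np.uint8)
    k,l,s,ce=cv2.connectedComponentsWithStats(m,connectivity=4)
    for j in range(1,k):
        if s[j,4]>40: print(n,s[j],ce[j].round(1),Q[l==j].mean(0).round(4),Q[l==j].min(0)[:2].round(3),Q[l==j].max(0)[:2].round(3))
```

```text
Traceback (most recent call last):
  File "h.py", line 8, in ray
    i=camera_info(n);E=i["extrinsics"];r=E[:3,:3]@[(u-i["cx"])/i["fx"],(v-i["cy"])/i["fy"],1]
ValueError: time passes only in moves, steps and waits
```

Run:
```python
from h import *
for n in("top","side"):
    P=pts(n,np.load(n+"0.npy"))
    o=camera_info(n)["extrinsics"][:3,3];r=pts(n,np.ones((400,640)))-o;Q=o+r*((.052-o[2])/r[...,2:])
    h=np.array([.4233,.1372]);ctr=np.array([.434,.2715]);d=(ctr-h)/np.linalg.norm(ctr-h)
    w=Q[...,:2]-h;al=w@d;ac=w@[-d[1],d[0]]
    m=((P[...,2]<.048)&(al>.02)&(al<.24)&(abs(ac)<.029)).astype(np.uint8)
    k,l,s,ce=cv2.connectedComponentsWithStats(m,connectivity=4)
    for j in range(1,k):
        if s[j,4]>40: print(n,s[j],ce[j].round(1),Q[l==j].mean(0).round(4),Q[l==j].min(0)[:2].round(3),Q[l==j].max(0)[:2].round(3))
```

```text
top [199 179  16  14 152] [206.7 184.9] [0.4375 0.3517 0.052 ] [0.415 0.329] [0.457 0.376]
top [217 179  15  15 157] [224.5 186.1] [0.4345 0.2955 0.052 ] [0.412 0.275] [0.457 0.32 ]
top [235 180  15  15 164] [242.3 187. ] [0.4321 0.2395 0.052 ] [0.409 0.218] [0.455 0.262]
top [253 181  15  15 160] [259.8 188.4] [0.4282 0.1841 0.052 ] [0.407 0.162] [0.452 0.206]
side [258 246  20  16 230] [267.2 253.4] [0.423  0.1867 0.052 ] [0.401 0.163] [0.446 0.209]
side [241 261  22  17 265] [252.2 269.3] [0.4268 0.2421 0.052 ] [0.404 0.219] [0.452 0.264]
side [225 278  23  18 290] [236.1 286.7] [0.4303 0.2983 0.052 ] [0.407 0.274] [0.454 0.321]
side [207 296  25  19 325] [219.  305.4] [0.4334 0.3541 0.052 ] [0.411 0.332] [0.455 0.376]
```

Run:
```python
from h import *
from scipy.spatial.transform import Rotation as R
P=pts("side",np.load("side0.npy"));h=cv2.cvtColor(cv2.imread("pics/side0.png"),cv2.COLOR_BGR2HSV)
for nm,lo,hi in(("blue",105,130),("red",0,6),("red2",172,180)):
    m=(h[...,0]>=lo)&(h[...,0]<=hi)&(h[...,1]>120);m[:150]=0;m[215:]=0;m[:,:335]=0;m[:,385:]=0
    if m.any():print(nm,m.sum(),P[m].min(0),P[m].max(0))
o=get_obs();M=R.from_euler("xyz",o["eef_rot"]).as_matrix();print(o["ee_pos"],M.round(4))
```

```text
blue 342 [-0.03389538 -0.17988105  0.00794645] [0.34472461 0.83146832 0.84871576]
red 385 [-0.03389538 -0.23655473 -0.00328757] [0.41506868 0.83146832 0.84871576]
red2 9 [ 0.32917334 -0.10153362  0.02738283] [ 0.34616616 -0.08377818  0.10026182]
[ 0.16290109 -0.52506185  0.18464824] [[-3.000e-04  2.963e-01 -9.551e-01]
 [ 1.000e-03 -9.551e-01 -2.963e-01]
 [-1.000e+00 -1.000e-03 -1.000e-04]]
```

```bash
python3 -m handwheel '[[[-50,-30,-20],-0.15,-1],[[-50,-40,-70],-0.3,-1],[[-50,-50,-120],-0.45,-1],[[-50,-60,-170],-0.6,-1],[[-50,-70,-220],-0.75,-1]]' 20
python3 - <<'E'
from h import *
from scipy.spatial.transform import Rotation as R
o=get_obs();M=R.from_euler("xyz",o["eef_rot"]).as_matrix()
print(M.round(3),"to T1:",(M.T@(np.array([.4465,-.3245,.235])-o["ee_pos"])*1000).round(1),"spin",np.arctan2(-M[1,1],-M[1,2])-0, np.arctan2(M[0,2],M[0,1]))
E
```

```text
time_s: 0.6
ee_pos: [0.3453, -0.3963, 0.2348]
eef_rot: [-2.384, 1.57, 1.815]
force: [-0.2, -0.8, 0.4]
grip_width: 0.0943
[[-0.     0.871 -0.492]
 [ 0.001 -0.492 -0.871]
 [-1.    -0.001 -0.001]] to T1: [  -0.2   52.8 -112.3] spin 0.5140913328798071 -0.5140915642210259
```

```bash
python3 -m handwheel '[[[0,22,-45],-0.15,-1],[[0,43,-90],-0.3,-1],[[0,53,-112],-0.42,-1],[[0,53,-112],-0.514,-1],[[0,53,-112],-0.514,-1]]'
python3 - <<'E'
from h import *
p,d=camera("side");cv2.imwrite("pics/s1.png",cv2.resize(p[40:240,240:480],(720,600)))
o=get_obs();print(o["ee_pos"],o["eef_rot"],o["qpos"])
E
```

```text
time_s: 1.1
ee_pos: [0.4469, -0.3242, 0.2344]
eef_rot: [-2.576, 1.569, 2.139]
force: [-0.9, -0.4, -1.0]
grip_width: 0.0939
[ 0.44649257 -0.32468148  0.23448542] [-2.60308759  1.56922803  2.10746358] [-6.95357810e-01  2.72529388e-01  1.44141998e+00  5.26463009e-04
  1.42912247e+00 -6.93594722e-01]
```

View pics/s1.png

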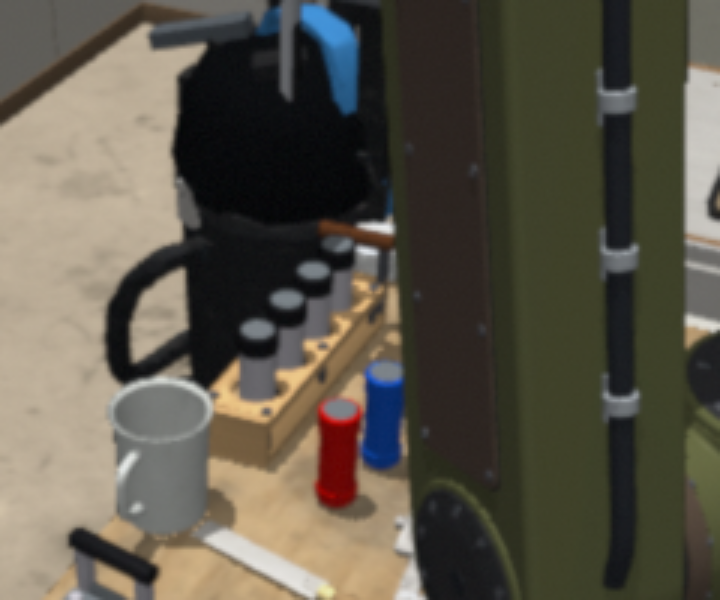

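The finger is seen hanging behind and above tube 1 (crop pixel 287,95), clear of everything. Descending and gripping.

```bash
python3 -m handwheel '[[[45,0,0],0,-1],[[90,0,0],0,-1],[[125,0,0],0,-1],[[137,0,0],0,-1],[[137,0,0],0,-1]]'
python3 -m handwheel '[[[0,0,0],0,1],[[0,0,0],0,1],[[0,0,0],0,1],[[0,0,0],0,1],[[0,0,0],0,1]]' 25
```

```text
time_s: 1.65
ee_pos: [0.4457, -0.3246, 0.0967]
eef_rot: [-2.405, 1.567, 2.303]
force: [-0.1, -0.1, 0.4]
grip_width: 0.0938
time_s: 2.15
ee_pos: [0.4458, -0.3247, 0.0972]
eef_rot: [-2.43, 1.568, 2.278]
force: [0.1, -0.1, -0.9]
grip_width: 0.0573
```

```bash
python3 -m handwheel '[[[0,0,0],0,1],[[0,0,0],0,1],[[0,0,0],0,1],[[0,0,0],0,1],[[0,0,0],0,1]]' 25
python3 -m handwheel '[[[-15,0,0],0,1],[[-55,0,0],0,1],[[-95,0,0],0,1],[[-138,0,0],0,1],[[-138,0,0],0,1]]'
python3 - <<'E'
from h import *
p,d=camera("side");cv2.imwrite("pics/s2.png",cv2.resize(p[40:240,240:480],(720,600)))
o=get_obs();print(o["ee_pos"],o["eef_rot"],o["grip_width"])
E
```

```text
time_s: 2.65
ee_pos: [0.4458, -0.3247, 0.0972]
eef_rot: [-2.426, 1.568, 2.282]
force: [-0.1, 0.2, -0.7]
grip_width: 0.0178
time_s: 3.15
ee_pos: [0.4475, -0.3261, 0.241]
eef_rot: [0.965, 1.565, -0.61]
force: [-0.2, -0.4, 0.1]
grip_width: 0.0003
[ 0.44680913 -0.32558085  0.2376713 ] [ 1.14492425  1.56888609 -0.4302108 ] 0.00040014004735731127
```

View pics/s2.png

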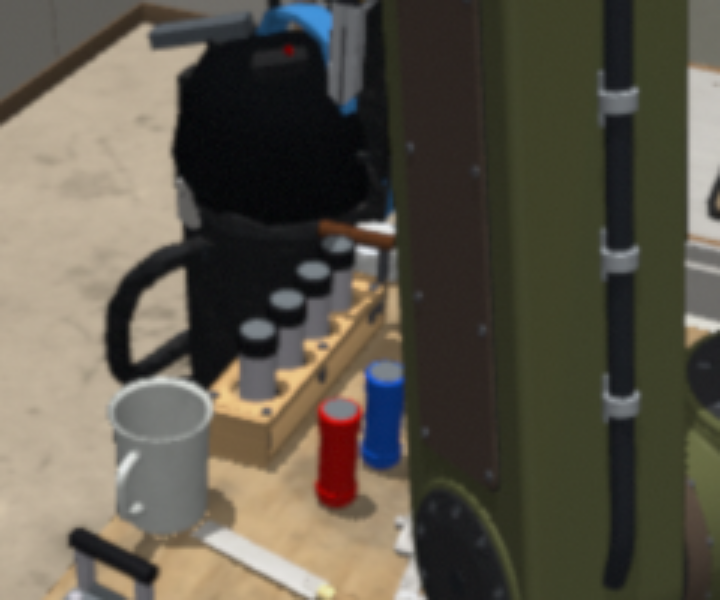

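The jaws shut on nothing; all four tubes stand untouched, with the shut fingers at crop (345,50). I'll compare where the camera sees the fingertips with the reported TCP.

Run:
```python
from h import *
from scipy.spatial.transform import Rotation as R
o=get_obs();M=R.from_euler("xyz",o["eef_rot"]).as_matrix();print(M.round(3))
out=[]
for n in("side","top"):
    p,d=camera(n);P=pts(n,d);i=camera_info(n);E=np.linalg.inv(i["extrinsics"])
    for z in(0,.014):
        w=o["ee_pos"]+M[:,0]*z;c=E[:3,:3]@w+E[:3,3];print(n,z,i["fx"]*c[0]/c[2]+i["cx"],i["fy"]*c[1]/c[2]+i["cy"])
    m=(abs(P[...,0]-.447)<.12)&(abs(P[...,1]+.32)<.12)&(P[...,2]>.14)&(P[...,2]<.3)
    print(n,m.sum(),P[m].min(0) if m.any() else 0,P[m].max(0) if m.any() else 0)
    if m.any():
        q=P[m]; lo=q[q[:,2]<q[:,2].min()+.02];print(lo.mean(0),lo.min(0),lo.max(0))
    if n=="side":
        v,u=np.where(m);print(u.min(),u.max(),v.min(),v.max()); a=p[:130,300:420]
    else: b=p[130:230,340:460]
c=np.zeros((500,800,3),np.uint8);c[:433,:400]=cv2.resize(a,(400,433));c[:333,400:]=cv2.resize(b,(400,333));cv2.imwrite("pics/z3.png",c)
```

```text
[[ 0.002  1.    -0.004]
 [-0.001 -0.004 -1.   ]
 [-1.     0.002  0.001]]
side 0 353.54320168996844 81.27066507263966
side 0.014 353.3221579392922 85.99996064029128
side 149 [ 0.43006618 -0.33530117  0.25757404] [ 0.45658161 -0.30978856  0.29973941]
[ 0.44221676 -0.31809432  0.2692311 ] [ 0.4309842  -0.33530117  0.25757404] [ 0.45636758 -0.30978856  0.27748162]
350 361 60 76
top 0 436.69538657120256 168.4184806738333
top 0.014 435.4095566939508 169.78571945216885
top 0 0 0
```

View pics/z3.png

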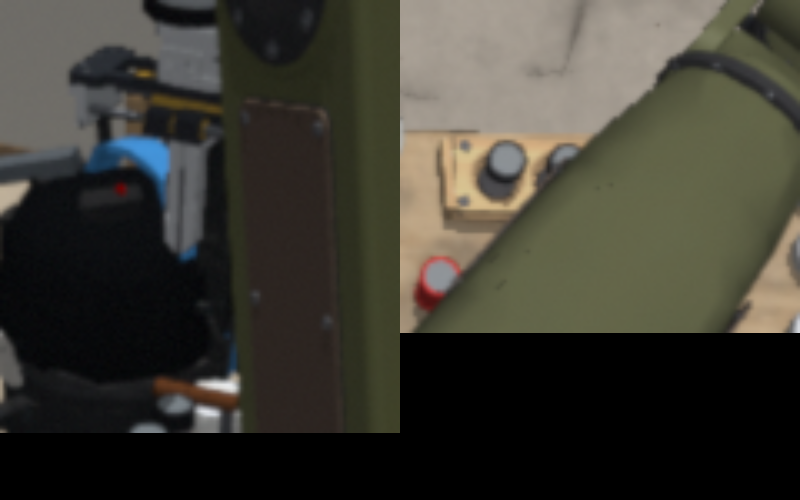

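The camera sees the fingertips at z≈0.258 where the reported pose implies 0.224. So the real fingers are about 34 mm higher than reported, and they closed just above the cap. I'll go 34 mm deeper.

```bash
python3 -m handwheel '[[[0,0,0],0,-1],[[0,0,0],0,-1],[[0,0,0],0,-1],[[0,0,0],0,-1],[[0,0,0],0,-1]]' 25
python3 -m handwheel '[[[0,0,0],0,-1],[[0,0,0],0,-1],[[30,0,0],0,-1],[[70,0,0],0,-1],[[110,0,0],0,-1]]'
python3 - <<'E'
from h import *
p,d=camera("side");P=pts("side",d);o=get_obs();print(o["ee_pos"],o["grip_width"],o["force"])
m=(abs(P[...,0]-.447)<.12)&(abs(P[...,1]+.32)<.12)&(P[...,2]>.118)&(P[...,2]<.25)
m[:,375:]=0
q=P[m];print(m.sum(),q.min(0),q.max(0))
for s in(q[q[:,0]<.447],q[q[:,0]>.447]):
    if len(s):lo=s[s[:,2]<s[:,2].min()+.02];print(lo.mean(0),lo.min(0),lo.max(0))
cv2.imwrite("pics/s4.png",cv2.resize(p[50:170,290:410],(600,600)))
E
```

```text
time_s: 3.8
ee_pos: [0.4458, -0.3248, 0.2341]
eef_rot: [-2.39, 1.566, 2.318]
force: [-0.2, 0.9, -0.3]
grip_width: 0.0369
time_s: 4.3
ee_pos: [0.4455, -0.3245, 0.1232]
eef_rot: [-2.416, 1.568, 2.292]
force: [0.3, 0.0, -0.3]
grip_width: 0.0768
[ 0.44318639 -0.32255393  0.11631184] 0.08076655287969846 [-1.87965589  0.7884026  -7.3583433 ]
246 [ 0.40007785 -0.34696225  0.14439865] [ 0.52355724 -0.28786216  0.24997729]
[ 0.40212178 -0.31580746  0.15102638] [ 0.40007785 -0.3199401   0.14439865] [ 0.40564239 -0.30912839  0.16175689]
[ 0.48460506 -0.31975556  0.15494362] [ 0.47961582 -0.33292963  0.14445342] [ 0.49447731 -0.31107529  0.16435445]
```

View pics/s4.png

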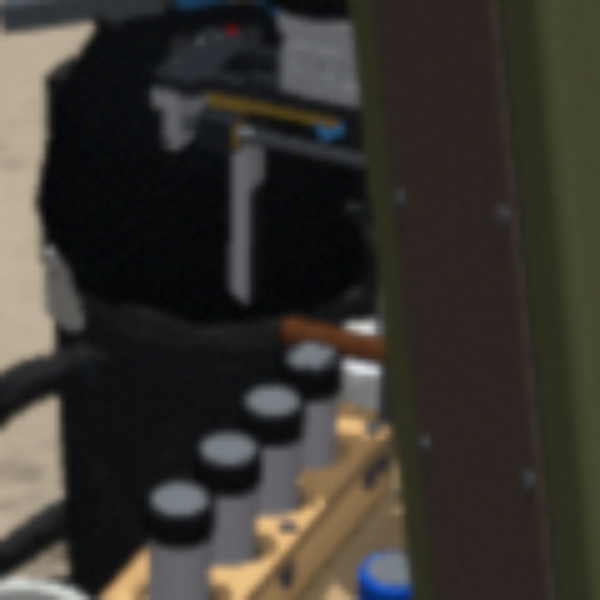

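The fingers straddle tube 1 (left finger tip at crop 240,300; cap at 312,357), tips still 30 mm above the cap and well centred. Descend further and grip.

```bash
python3 -m handwheel '[[[20,0,0],0,-0.7],[[40,0,0],0,-0.7],[[54,0,0],0,-0.7],[[54,0,0],0,-0.7],[[54,0,0],0,-0.7]]'
python3 -m handwheel '[[[0,0,0],0,1],[[0,0,0],0,1],[[0,0,0],0,1],[[0,0,0],0,1],[[0,0,0],0,1]]' 25
python3 -m handwheel '[[[0,0,0],0,1],[[0,0,0],0,1],[[0,0,0],0,1],[[0,0,0],0,1],[[0,0,0],0,1]]' 25
```

```text
time_s: 4.85
ee_pos: [0.4431, -0.3225, 0.0634]
eef_rot: [-2.303, 1.559, 2.405]
force: [-0.4, -0.6, 0.2]
grip_width: 0.08
time_s: 5.35
ee_pos: [0.4432, -0.3225, 0.0635]
eef_rot: [-2.307, 1.559, 2.401]
force: [0.4, -0.0, -0.1]
grip_width: 0.0434
time_s: 5.85
ee_pos: [0.4432, -0.3225, 0.0635]
eef_rot: [-2.308, 1.559, 2.4]
force: [1.2, 0.0, -0.4]
grip_width: 0.0373
```

```bash
python3 -m handwheel '[[[-15,0,0],0,1],[[-50,0,0],0,1],[[-90,0,0],0,1],[[-125,0,0],0,1],[[-140,0,0],0,1]]'
python3 -m handwheel '[[[0,0,0],0,1],[[0,0,0],0,1],[[0,0,0],0,1],[[0,0,0],0,1],[[0,0,0],0,1]]'
cat >> h.py <<'E'
def go(x,y,z):
    from scipy.spatial.transform import Rotation as R
    o=get_obs();M=R.from_euler("xyz",o["eef_rot"]).as_matrix()
    print(o["ee_pos"].round(4),"shift",(M.T@(np.array([x,y,z])-o["ee_pos"])*1000).round(1),"yaw",np.arctan2(M[1,1],M[0,1]).round(4),"down",M[:,0].round(4),"w",o["grip_width"].round(4))
E
python3 - <<'E'
from h import *
p,d=camera("side");cv2.imwrite("pics/s5.png",cv2.resize(p[30:210,240:480],(800,600)))
go(.4256,.1854,.205)
E
```

```text
time_s: 6.35
ee_pos: [0.4449, -0.324, 0.2069]
eef_rot: [-2.329, 1.563, 2.379]
force: [0.1, -0.3, -1.5]
grip_width: 0.0374
time_s: 6.85
ee_pos: [0.4447, -0.3239, 0.206]
eef_rot: [-2.317, 1.562, 2.391]
force: [-0.0, 0.7, -1.5]
grip_width: 0.0377Traceback (most recent call last):
  File "<stdin>", line 3, in <module>
  File "h.py", line 13, in go
    print(o["ee_pos"].round(4),"shift",(M.T@(np.array([x,y,z])-o["ee_pos"])*1000).round(1),"yaw",np.arctan2(M[1,1],M[0,1]).round(4),"down",M[:,0].round(4),"w",o["grip_width"].round(4))
                                                                                                                                                               ^^^^^^^^^^^^^^^^^^^^^
AttributeError: 'float' object has no attribute 'round'
```

View pics/s5.png

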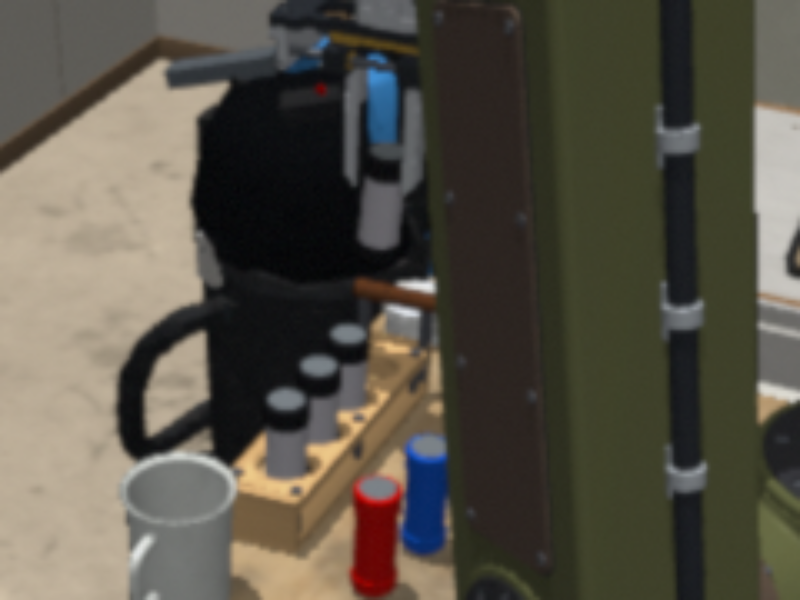

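Tube 1 (the handle-end one) is held and clear (crop 382,200). Carry it over, past the beaker.

```bash
sed -i 's/o\["grip_width"\].round(4)/round(float(o["grip_width"]),4),o["force"].round(1)/' h.py
python3 - <<'E'
from h import *
go(.4256,.1854,.205)
E
```

```text
[ 0.4448 -0.3239  0.2063] shift [   4.3  -21.4 -509.2] yaw -0.0044 down [-0.0062  0.0058 -1.    ] w 0.0376 [ 0.2 -0.2 -2.3]
```

```bash
python3 -m handwheel '[[[0,0,-20],0,1],[[0,-2,-65],0,1],[[0,-4,-115],0,1],[[0,-6,-165],0,1],[[0,-8,-215],0,1]]'
python3 -m handwheel '[[[0,0,-50],0,1],[[0,-2,-100],0,1],[[0,-4,-150],0,1],[[0,-6,-200],0,1],[[0,-8,-240],0,1]]'
python3 -m handwheel '[[[0,0,-15],0,1],[[0,0,-20],0,1],[[0,0,-20],0,1],[[0,0,-20],0,1],[[0,0,-20],0,1]]'
python3 - <<'E'
from h import *
go(.4256,.1854,.205)
E
```

```text
time_s: 7.4
ee_pos: [0.4372, -0.1073, 0.2074]
eef_rot: [-2.328, 1.562, 2.379]
force: [1.2, -0.6, -1.6]
grip_width: 0.0377
time_s: 7.9
ee_pos: [0.4298, 0.1351, 0.2089]
eef_rot: [-2.376, 1.562, 2.332]
force: [0.9, -0.1, -1.6]
grip_width: 0.0369
time_s: 8.4
ee_pos: [0.4301, 0.1541, 0.209]
eef_rot: [-2.357, 1.562, 2.349]
force: [-0.2, -0.3, -1.7]
grip_width: 0.0373
[0.4301 0.1541 0.209 ] shift [  4.2  -4.6 -31.2] yaw -0.0057 down [-0.0058  0.0059 -1.    ] w 0.0373 [-0.2 -0.3 -1.7]
```

```bash
python3 -m handwheel '[[[2,-2,-16],0,1],[[4,-5,-31],0,1],[[4,-5,-31],0,1],[[4,-5,-31],0,1],[[4,-5,-31],0,1]]'
python3 - <<'E'
from h import *
go(.4256,.1854,.205)
for n in("side","top"):
    p,d=camera(n);np.save(n+"6.npy",d);cv2.imwrite(f"pics/{n}6.png",p)
    if n=="side":a=p[130:310,200:380]
    else:b=p[120:240,190:310]
cv2.imwrite("pics/z6.png",np.hstack([cv2.resize(a,(400,400),interpolation=2),cv2.resize(b,(400,400),interpolation=2)]))
E
```

```text
time_s: 8.9
ee_pos: [0.4255, 0.1844, 0.2054]
eef_rot: [-2.376, 1.563, 2.33]
force: [-0.7, -0.3, -2.2]
grip_width: 0.0371
[0.4255 0.1844 0.2054] shift [ 0.4  0.1 -1. ] yaw -0.0064 down [-0.0056  0.0059 -1.    ] w 0.0371 [-0.7 -0.3 -2.2]
```

View pics/z6.png

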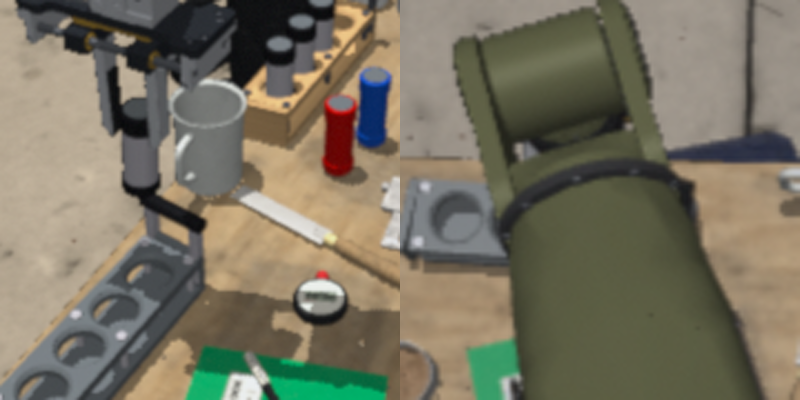

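Side view shows the tube upright above the rack near the handle-end hole (crop 140,150; hole at 150,275). Measure its axis against the hole in the same side view.

```bash
cat >> h.py <<'E'
def tube(P,x,y,z0,z1,r=.017,img=None):
    "axis xy of a tube body of radius r from one view's points: algebra-free circle fit at known r"
    from scipy.optimize import least_squares
    for a,b in((z0,(z0+z1)/2),((z0+z1)/2,z1)):
        m=(np.hypot(P[...,0]-x,P[...,1]-y)<.027)&(P[...,2]>a)&(P[...,2]<b)
        q=P[m][:,:2]
        if len(q)<8: print("few",len(q));continue
        s=least_squares(lambda c:np.hypot(*(q-c).T)-r,[x,y],loss="soft_l1",f_scale=.001)
        print("z",(a+b)/2,"axis",s.x.round(4),"n",len(q),"rms",np.sqrt(np.mean(s.fun**2)).round(4))
E
python3 - <<'E'
from h import *
P=pts("side",np.load("side6.npy"))
m=(np.hypot(P[...,0]-.424,P[...,1]-.186)<.03)&(P[...,2]>.13)&(P[...,2]<.29);print("zmin",P[m][:,2].min())
tube(P,.424,.186,.178,.234)
E
```

```text
zmin 0.1574196207960058
z 0.192 axis [0.4268 0.1775] n 170 rms 0.0011
z 0.22000000000000003 axis [0.4258 0.178 ] n 160 rms 0.0032
```

Run:
```python
from h import *
P0=pts("side",np.load("side0.npy"))
for x,y in((.4465,-.3245),(.4463,-.2705),(.447,-.214),(.447,-.158)):
    tube(P0,x,y,.066,.088)
P=pts("side",np.load("side6.npy"))
# silhouette of the held tube by rows, cast at the depth plane of the axis
i=camera_info("side");E=np.linalg.inv(i["extrinsics"])
def pr(w):
    c=E[:3,:3]@np.array(w)+E[:3,3];return round(i["fx"]*c[0]/c[2]+i["cx"],1),round(i["fy"]*c[1]/c[2]+i["cy"],1)
m=(np.hypot(P[...,0]-.4262,P[...,1]-.179)<.04)&(P[...,2]>.15)&(P[...,2]<.24)
for v in range(180,222,5):
    u=np.where(m[v])[0]
    if len(u):print(v,u.min(),u.max(),(u.min()+u.max())/2)
for w in((.424,.185,.16),(.424,.185,.22),(.4268,.1775,.16),(.4268,.1775,.22)):print(w,pr(w))
# bench hole rims with finer threshold
o=i["extrinsics"][:3,3];r=pts("side",np.ones((400,640)))-o;Q=o+r*((.052-o[2])/r[...,2:])
for t in(.048,.050,.0505):
    m=((P0[...,2]<t)&(np.hypot(Q[...,0]-.424,Q[...,1]-.186)<.027));print(t,m.sum(),Q[m].mean(0),Q[m].min(0),Q[m].max(0))
m=(abs(P0[...,0]-.424)<.03)&(abs(P0[...,1]-.213)<.006);print("deck z",np.median(P0[m][:,2]),P0[m][:,2].std())
```

```text
z 0.07150000000000001 axis [ 0.4475 -0.3285] n 20 rms 0.0024
z 0.08249999999999999 axis [ 0.4471 -0.3292] n 25 rms 0.0017
z 0.07150000000000001 axis [ 0.447  -0.2739] n 26 rms 0.0017
z 0.08249999999999999 axis [ 0.4469 -0.2748] n 24 rms 0.0021
z 0.07150000000000001 axis [ 0.4476 -0.2181] n 26 rms 0.0013
z 0.08249999999999999 axis [ 0.4473 -0.2183] n 28 rms 0.0018
z 0.07150000000000001 axis [ 0.4497 -0.1633] n 45 rms 0.0017
z 0.08249999999999999 axis [ 0.4495 -0.1629] n 41 rms 0.0021
185 246 253 249.5
190 249 276 262.5
195 255 272 263.5
200 255 271 263.0
205 256 271 263.5
210 255 272 263.5
215 256 271 263.5
(0.424, 0.185, 0.16) (np.float64(263.6), np.float64(216.3))
(0.424, 0.185, 0.22) (np.float64(261.5), np.float64(193.9))
(0.4268, 0.1775, 0.16) (np.float64(264.4), np.float64(213.8))
(0.4268, 0.1775, 0.22) (np.float64(262.3), np.float64(191.5))
0.048 232 [0.42308067 0.18664479 0.052     ] [0.40122084 0.16174422 0.052     ] [0.44713883 0.20866367 0.052     ]
0.05 266 [0.42411955 0.18580643 0.052     ] [0.39726205 0.16073312 0.052     ] [0.4488231  0.21221969 0.052     ]
0.0505 278 [0.42426518 0.18549124 0.052     ] [0.39726205 0.15926905 0.052     ] [0.4488231  0.21221969 0.052     ]
deck z 0.04840809779940897 0.01883161773429138
```

Two estimates agree: the tube needs about +4.5 mm in y, x fine. Descend into the hole, in two stages.

```bash
python3 -m handwheel '[[[0,0,-4],0,1],[[30,0,-4],0,1],[[60,0,-4],0,1],[[85,0,-4],0,1],[[100,0,-4],0,1]]'
python3 -m handwheel '[[[8,0,0],0,1],[[18,0,0],0,1],[[28,0,0],0,1],[[28,0,0],0,1],[[28,0,0],0,1]]'
python3 - <<'E'
from h import *
go(.4256,.189,.0635)
E
```

```text
time_s: 9.5
ee_pos: [0.4243, 0.189, 0.1036]
eef_rot: [-2.183, 1.562, 2.523]
force: [0.5, 0.7, -1.9]
grip_width: 0.0375
time_s: 10.0
ee_pos: [0.4242, 0.1891, 0.0759]
eef_rot: [-2.208, 1.562, 2.497]
force: [-0.2, -0.8, -0.7]
grip_width: 0.0371
[0.4242 0.1891 0.0759] shift [12.4  1.5  0.2] yaw -0.0067 down [-0.0071  0.0054 -1.    ] w 0.0371 [-0.2 -0.8 -0.7]
```

```bash
python3 -m handwheel '[[[6,0,0],0,1],[[10,0,0],0,1],[[12,0,0],0,1],[[12,0,0],0,1],[[12,0,0],0,1]]'
python3 -m handwheel '[[[0,0,0],0,-0.4],[[0,0,0],0,-0.4],[[0,0,0],0,-0.4],[[0,0,0],0,-0.4],[[0,0,0],0,-0.4]]'
python3 -m handwheel '[[[0,0,0],0,-0.4],[[-10,0,0],0,-0.4],[[-45,0,0],0,-0.4],[[-90,0,0],0,-0.4],[[-120,0,0],0,-0.4]]'
python3 - <<'E'
from h import *
go(.4430,-.2685,.18)
p,d=camera("side");P=pts("side",d);tube(P,.4255,.184,.066,.088)
m=(np.hypot(P[...,0]-.425,P[...,1]-.184)<.025)&(P[...,2]<.13)&(P[...,2]>.1);print("top z",np.percentile(P[m][:,2],[50,90]))
cv2.imwrite("pics/s7.png",cv2.resize(p[150:310,200:380],(540,480),interpolation=2))
E
```

```text
time_s: 10.5
ee_pos: [0.4242, 0.1892, 0.0639]
eef_rot: [-2.212, 1.562, 2.494]
force: [-0.6, -0.3, -1.7]
grip_width: 0.0373
time_s: 11.0
ee_pos: [0.4242, 0.1892, 0.064]
eef_rot: [-2.218, 1.562, 2.487]
force: [-0.1, 0.7, 0.7]
grip_width: 0.0655
time_s: 11.5
ee_pos: [0.4254, 0.1887, 0.1875]
eef_rot: [-2.54, 1.563, 2.165]
force: [-0.4, -0.7, -0.3]
grip_width: 0.0656
[0.4254 0.1887 0.1875] shift [  4.5  20.6 457.1] yaw -0.0066 down [-0.0043  0.0063 -1.    ] w 0.0656 [-0.4 -0.7 -0.3]
z 0.07150000000000001 axis [0.4284 0.1822] n 51 rms 0.0011
z 0.08249999999999999 axis [0.4282 0.1826] n 60 rms 0.0011
top z [0.11087422 0.11295538]
```

View pics/s7.png

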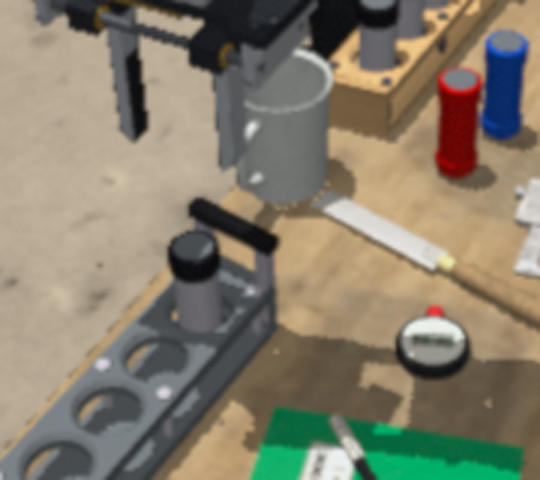

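Tube 1 is seated (top z 0.112, crop 195,250). Now I know the offset between reported pose and camera. Tube 2 should be at reported (.443,−.268), hole 2 at (.4278,.2448).

```bash
python3 -m handwheel '[[[0,0,25],0,-0.6],[[0,3,75],0,-0.6],[[0,5,125],0,-0.6],[[0,7,175],0,-0.6],[[0,9,225],0,-0.6]]'
python3 -m handwheel '[[[0,2,50],0,-0.6],[[0,4,100],0,-0.6],[[0,6,150],0,-0.6],[[0,8,200],0,-0.6],[[0,8,225],0,-0.6]]'
python3 -m handwheel '[[[0,0,3],0,-0.6],[[0,0,3],0,-0.6],[[0,0,3],0,-0.6],[[0,0,3],0,-0.6],[[0,0,3],0,-0.6]]'
python3 - <<'E'
from h import *
go(.4430,-.2678,.18)
E
```

```text
time_s: 12.05
ee_pos: [0.434, -0.0375, 0.1904]
eef_rot: [2.903, 1.562, 1.326]
force: [1.0, 0.2, -0.2]
grip_width: 0.0755
time_s: 12.55
ee_pos: [0.4401, -0.2657, 0.1888]
eef_rot: [2.877, 1.563, 1.298]
force: [0.2, 0.6, -1.0]
grip_width: 0.0755
time_s: 13.05
ee_pos: [0.4403, -0.2678, 0.189]
eef_rot: [2.835, 1.563, 1.257]
force: [-0.7, -0.1, 0.1]
grip_width: 0.0752
[ 0.4403 -0.2678  0.189 ] shift [9.  2.7 0. ] yaw -0.0071 down [ 0.0024  0.0075 -1.    ] w 0.0752 [-0.7 -0.1  0.1]
```

```bash
python3 -m handwheel '[[[20,2,0],0,-0.6],[[65,2,1],0,-0.6],[[105,2,1],0,-0.6],[[125,2,1],0,-0.6],[[125,2,1],0,-0.6]]'
python3 -m handwheel '[[[0,0,0],0,1],[[0,0,0],0,1],[[0,0,0],0,1],[[0,0,0],0,1],[[0,0,0],0,1]]' 25
python3 -m handwheel '[[[0,0,0],0,1],[[0,0,0],0,1],[[0,0,0],0,1],[0,0,0,0,1],[[0,0,0],0,1]]' 25
python3 -m handwheel '[[[0,0,0],0,1],[[0,0,0],0,1],[[-5,0,0],0,1],[[-40,0,0],0,1],[[-80,0,0],0,1]]'
python3 -m handwheel '[[[-30,0,0],0,1],[[-60,0,0],0,1],[[-60,0,0],0,1],[[-60,0,0],0,1],[[-60,0,0],0,1]]'
python3 - <<'E'
from h import *
go(.4278,.2448,.205)
E
```

```text
time_s: 13.55
ee_pos: [0.4415, -0.2665, 0.0617]
eef_rot: [-3.006, 1.56, 1.7]
force: [-0.8, -0.9, 1.1]
grip_width: 0.0754
time_s: 14.05
ee_pos: [0.4417, -0.2667, 0.0623]
eef_rot: [-3.086, 1.561, 1.62]
force: [0.9, 0.5, 0.6]
grip_width: 0.0385
time_s: 14.55
ee_pos: [0.441, -0.2669, 0.1424]
eef_rot: [-2.866, 1.559, 1.84]
force: [0.5, -1.0, -0.9]
grip_width: 0.0374
time_s: 15.05
ee_pos: [0.4406, -0.2672, 0.2008]
eef_rot: [-2.744, 1.557, 1.962]
force: [0.2, -1.3, -2.8]
grip_width: 0.037
[ 0.4406 -0.2672  0.2008] shift [   2.5  -16.1 -511.9] yaw -0.0064 down [-0.0054  0.013  -0.9999] w 0.037 [ 0.2 -1.3 -2.8]$[3]: bad value
```

```bash
python3 -m handwheel '[[[-2,0,-20],0,1],[[-5,-2,-65],0,1],[[-5,-3,-115],0,1],[[-5,-5,-165],0,1],[[-5,-6,-215],0,1]]'
python3 -m handwheel '[[[0,-1,-50],0,1],[[0,-3,-100],0,1],[[0,-5,-150],0,1],[[0,-7,-200],0,1],[[0,-8,-240],0,1]]'
python3 -m handwheel '[[[0,0,-30],0,1],[[0,0,-53],0,1],[[0,0,-53],0,1],[[0,0,-53],0,1],[[0,0,-53],0,1]]'
python3 - <<'E'
from h import *
go(.4278,.2448,.205)
E
```

```text
time_s: 15.55
ee_pos: [0.435, -0.0505, 0.2074]
eef_rot: [-2.635, 1.555, 2.07]
force: [1.2, 0.7, -1.5]
grip_width: 0.0372
time_s: 16.05
ee_pos: [0.4276, 0.1918, 0.2094]
eef_rot: [-2.512, 1.555, 2.194]
force: [1.2, -0.6, -2.4]
grip_width: 0.037
time_s: 16.55
ee_pos: [0.4278, 0.2439, 0.2095]
eef_rot: [-2.441, 1.555, 2.264]
force: [0.4, -0.3, -2.3]
grip_width: 0.0369
[0.4278 0.2439 0.2095] shift [ 4.5  0.  -0.8] yaw -0.0069 down [-0.0103  0.0123 -0.9999] w 0.0369 [ 0.4 -0.3 -2.3]
```

```bash
python3 -m handwheel '[[[20,1,0],0,1],[[50,1,0],0,1],[[80,1,1],0,1],[[105,1,1],0,1],[[115,1,1],0,1]]'
python3 -m handwheel '[[[8,0,0],0,1],[[18,0,0],0,1],[[28,0,0],0,1],[[31,0,0],0,1],[[31,0,0],0,1]]'
python3 -m handwheel '[[[0,0,0],0,1],[[0,0,0],0,-0.4],[[0,0,0],0,-0.4],[[0,0,0],0,-0.4],[[0,0,0],0,-0.4]]'
python3 -m handwheel '[[[0,0,0],0,-0.4],[[-10,0,0],0,-0.4],[[-45,0,0],0,-0.4],[[-90,0,0],0,-0.4],[[-120,0,0],0,-0.4]]'
python3 - <<'E'
from h import *
go(.4435,-.2117,.18)
p,d=camera("side");cv2.imwrite("pics/side8.png",p);P=pts("side",d);tube(P,.432,.238,.066,.088)
for x,y in((.425,.184),(.429,.240)):
    m=(np.hypot(P[...,0]-x,P[...,1]-y)<.025)&(P[...,2]<.13)&(P[...,2]>.1);print("top z",np.percentile(P[m][:,2],[50,90]))
E
```

```text
time_s: 17.05
ee_pos: [0.4268, 0.243, 0.0924]
eef_rot: [-2.256, 1.554, 2.448]
force: [-0.5, 0.5, -1.3]
grip_width: 0.0373
time_s: 17.55
ee_pos: [0.4289, 0.2444, 0.0636]
eef_rot: [-2.673, 1.556, 2.032]
force: [4.3, 0.3, 12.2]
grip_width: 0.0369
time_s: 18.05
ee_pos: [0.4288, 0.2443, 0.0634]
eef_rot: [-2.653, 1.556, 2.051]
force: [-0.5, -0.9, -0.2]
grip_width: 0.0643
time_s: 18.55
ee_pos: [0.43, 0.2428, 0.187]
eef_rot: [-2.836, 1.555, 1.868]
force: [0.5, 0.6, -0.6]
grip_width: 0.0663
[0.43   0.2428 0.187 ] shift [2.000e-01 1.720e+01 4.545e+02] yaw -0.0081 down [-0.0045  0.0147 -0.9999] w 0.0663 [ 0.5  0.6 -0.6]
z 0.07150000000000001 axis [0.4333 0.2365] n 54 rms 0.0009
z 0.08249999999999999 axis [0.433  0.2367] n 57 rms 0.0012
top z [0.11106086 0.11357379]
top z [0.11120791 0.1131282 ]
```

Tube 2 is seated (top z 0.111–0.113, same as tube 1). Next tube 3.

```bash
python3 -m handwheel '[[[0,0,25],0,-0.6],[[0,3,75],0,-0.6],[[0,5,125],0,-0.6],[[0,7,175],0,-0.6],[[0,9,225],0,-0.6]]'
python3 -m handwheel '[[[0,2,50],0,-0.6],[[0,4,100],0,-0.6],[[0,6,150],0,-0.6],[[0,8,200],0,-0.6],[[0,8,230],0,-0.6]]'
python3 -m handwheel '[[[0,0,0],0,-0.6],[[0,0,0],0,-0.6],[[0,0,0],0,-0.6],[[0,0,0],0,-0.6],[[0,0,0],0,-0.6]]'
python3 - <<'E'
from h import *
go(.4435,-.2117,.18)
E
```

```text
time_s: 19.1
ee_pos: [0.4382, 0.0168, 0.1879]
eef_rot: [3.049, 1.554, 1.47]
force: [1.5, 0.6, -0.1]
grip_width: 0.0753
time_s: 19.6
ee_pos: [0.444, -0.2162, 0.1844]
eef_rot: [3.027, 1.554, 1.446]
force: [0.9, 0.7, -0.2]
grip_width: 0.0752
time_s: 20.1
ee_pos: [0.4442, -0.2153, 0.1845]
eef_rot: [3.015, 1.554, 1.436]
force: [-0.1, -0.4, -0.6]
grip_width: 0.0753
[ 0.4442 -0.2153  0.1845] shift [ 4.6 -0.7 -3.5] yaw -0.0081 down [ 0.0022  0.0166 -0.9999] w 0.0753 [-0.1 -0.4 -0.6]
```

```bash
python3 -m handwheel '[[[20,-1,-2],0,-0.6],[[65,-1,-2],0,-0.6],[[105,-1,-2],0,-0.6],[[121,-1,-2],0,-0.6],[[121,-1,-2],0,-0.6]]'
python3 -m handwheel '[[[0,0,0],0,1],[[0,0,0],0,1],[[0,0,0],0,1],[[0,0,0],0,1],[[0,0,0],0,1]]' 25
python3 -m handwheel '[[[0,0,0],0,1],[[0,0,0],0,1],[[-5,0,0],0,1],[[-40,0,0],0,1],[[-80,0,0],0,1]]'
python3 -m handwheel '[[[-30,0,0],0,1],[[-60,0,0],0,1],[[-60,0,0],0,1],[[-60,0,0],0,1],[[-60,0,0],0,1]]'
python3 - <<'E'
from h import *
go(.4310,.3008,.205)
E
```

```text
time_s: 20.6
ee_pos: [0.4425, -0.2102, 0.0617]
eef_rot: [-3.072, 1.552, 1.633]
force: [0.1, 0.3, -0.4]
grip_width: 0.0752
time_s: 21.1
ee_pos: [0.4427, -0.2103, 0.0622]
eef_rot: [-3.112, 1.553, 1.593]
force: [-1.4, -0.1, -0.0]
grip_width: 0.0388
time_s: 21.6
ee_pos: [0.4419, -0.2113, 0.1424]
eef_rot: [-2.977, 1.551, 1.728]
force: [-0.0, 0.5, -2.2]
grip_width: 0.0372
time_s: 22.1
ee_pos: [0.4416, -0.2122, 0.2012]
eef_rot: [-2.901, 1.55, 1.804]
force: [-1.2, 0.0, -2.0]
grip_width: 0.0369
[ 0.4416 -0.2122  0.2012] shift [   6.8  -14.4 -512.9] yaw -0.0073 down [-0.0049  0.0207 -0.9998] w 0.0369 [-1.2  0.  -2. ]
```

```bash
python3 -m handwheel '[[[-1,0,-20],0,1],[[-1,-2,-65],0,1],[[-1,-3,-115],0,1],[[-1,-5,-165],0,1],[[-1,-6,-215],0,1]]'
python3 -m handwheel '[[[0,-1,-50],0,1],[[0,-3,-100],0,1],[[0,-5,-150],0,1],[[0,-7,-200],0,1],[[0,-8,-240],0,1]]'
python3 -m handwheel '[[[0,0,-30],0,1],[[0,0,-54],0,1],[[0,0,-54],0,1],[[0,0,-54],0,1],[[0,0,-54],0,1]]'
python3 - <<'E'
from h import *
go(.4310,.3008,.205)
E
```

```text
time_s: 22.6
ee_pos: [0.4362, 0.0045, 0.2056]
eef_rot: [-2.821, 1.549, 1.883]
force: [1.8, -0.9, -0.7]
grip_width: 0.0373
time_s: 23.1
ee_pos: [0.4291, 0.2468, 0.2096]
eef_rot: [-2.737, 1.549, 1.968]
force: [0.9, -1.0, -1.2]
grip_width: 0.0374
time_s: 23.6
ee_pos: [0.4294, 0.2999, 0.2101]
eef_rot: [-2.686, 1.549, 2.018]
force: [-0.9, 0.3, -1.5]
grip_width: 0.0369
[0.4294 0.2999 0.2101] shift [ 5.1  1.6 -0.8] yaw -0.0077 down [-0.0094  0.0195 -0.9998] w 0.0369 [-0.9  0.3 -1.5]
```

```bash
python3 -m handwheel '[[[20,1,0],0,1],[[50,2,0],0,1],[[80,3,1],0,1],[[105,3,1],0,1],[[115,3,1],0,1]]'
python3 -m handwheel '[[[8,0,0],0,1],[[18,0,0],0,1],[[28,0,0],0,1],[[31,0,0],0,1],[[31,0,0],0,1]]'
python3 -m handwheel '[[[0,0,0],0,1],[[0,0,0],0,-0.4],[[0,0,0],0,-0.4],[[0,0,0],0,-0.4],[[0,0,0],0,-0.4]]'
python3 -m handwheel '[[[0,0,0],0,-0.4],[[-10,0,0],0,-0.4],[[-45,0,0],0,-0.4],[[-90,0,0],0,-0.4],[[-120,0,0],0,-0.4]]'
python3 - <<'E'
from h import *
go(.4456,-.1566,.18)
p,d=camera("side");cv2.imwrite("pics/side9.png",p);P=pts("side",d);tube(P,.435,.293,.066,.088)
for x,y in((.425,.184),(.429,.240),(.432,.296)):
    m=(np.hypot(P[...,0]-x,P[...,1]-y)<.025)&(P[...,2]<.13)&(P[...,2]>.1);print("top z",np.percentile(P[m][:,2],[50,90]))
E
```

```text
time_s: 24.1
ee_pos: [0.4306, 0.2996, 0.093]
eef_rot: [-2.537, 1.549, 2.166]
force: [0.4, 0.9, -2.0]
grip_width: 0.0368
time_s: 24.6
ee_pos: [0.4326, 0.3014, 0.0644]
eef_rot: [-2.864, 1.549, 1.839]
force: [2.8, 1.4, 14.7]
grip_width: 0.0368
time_s: 25.1
ee_pos: [0.4325, 0.3014, 0.0642]
eef_rot: [-2.846, 1.549, 1.858]
force: [-0.8, -0.6, 0.5]
grip_width: 0.0646
time_s: 25.6
ee_pos: [0.4336, 0.299, 0.1879]
eef_rot: [-2.969, 1.548, 1.734]
force: [-0.4, 0.5, 0.7]
grip_width: 0.0657
[0.4336 0.299  0.1879] shift [ -2.4  16.1 455.6] yaw -0.0089 down [-0.0037  0.0225 -0.9997] w 0.0657 [-0.4  0.5  0.7]
z 0.07150000000000001 axis [0.4372 0.2956] n 66 rms 0.0012
z 0.08249999999999999 axis [0.4369 0.2961] n 50 rms 0.001
top z [0.11096357 0.11339118]
top z [0.11133122 0.11349308]
top z [0.11127835 0.11333449]
```

Tube 3 seated. Last tube.

```bash
python3 -m handwheel '[[[0,0,25],0,-0.6],[[0,3,75],0,-0.6],[[0,5,125],0,-0.6],[[0,7,175],0,-0.6],[[0,9,225],0,-0.6]]'
python3 -m handwheel '[[[0,2,50],0,-0.6],[[0,4,100],0,-0.6],[[0,6,150],0,-0.6],[[0,8,200],0,-0.6],[[0,8,228],0,-0.6]]'
python3 -m handwheel '[[[0,0,0],0,-0.6],[[0,0,0],0,-0.6],[[0,0,0],0,-0.6],[[0,0,0],0,-0.6],[[0,0,0],0,-0.6]]'
python3 - <<'E'
from h import *
go(.4456,-.1566,.18)
E
```

```text
time_s: 26.15
ee_pos: [0.4416, 0.0732, 0.187]
eef_rot: [3.063, 1.545, 1.483]
force: [1.7, -0.5, 0.6]
grip_width: 0.0753
time_s: 26.65
ee_pos: [0.4472, -0.1578, 0.1816]
eef_rot: [3.041, 1.546, 1.46]
force: [-0.5, 0.2, -0.4]
grip_width: 0.0752
time_s: 27.15
ee_pos: [0.4474, -0.157, 0.1818]
eef_rot: [3.027, 1.546, 1.447]
force: [0.4, 0.5, -0.0]
grip_width: 0.0752
[ 0.4474 -0.157   0.1818] shift [ 1.8 -1.8 -0.3] yaw -0.0089 down [ 0.0031  0.025  -0.9997] w 0.0752 [ 0.4  0.5 -0. ]
```

```bash
python3 -m handwheel '[[[20,-1,0],0,-0.6],[[65,-2,1],0,-0.6],[[105,-2,2],0,-0.6],[[118,-2,2],0,-0.6],[[118,-2,2],0,-0.6]]'
python3 -m handwheel '[[[0,0,0],0,1],[[0,0,0],0,1],[[0,0,0],0,1],[[0,0,0],0,1],[[0,0,0],0,1]]' 25
python3 -m handwheel '[[[0,0,0],0,1],[[0,0,0],0,1],[[-5,0,0],0,1],[[-40,0,0],0,1],[[-80,0,0],0,1]]'
python3 -m handwheel '[[[-30,0,0],0,1],[[-60,0,0],0,1],[[-60,0,0],0,1],[[-60,0,0],0,1],[[-60,0,0],0,1]]'
python3 - <<'E'
from h import *
go(.434,.3567,.205)
E
```

```text
time_s: 27.65
ee_pos: [0.4453, -0.1554, 0.063]
eef_rot: [3.129, 1.545, 1.55]
force: [1.0, -0.6, 0.3]
grip_width: 0.0753
time_s: 28.15
ee_pos: [0.4455, -0.1555, 0.0635]
eef_rot: [3.094, 1.545, 1.514]
force: [-1.1, -0.2, 0.7]
grip_width: 0.0386
time_s: 28.65
ee_pos: [0.4445, -0.1572, 0.1437]
eef_rot: [-3.072, 1.544, 1.632]
force: [0.7, 0.1, -1.7]
grip_width: 0.0375
time_s: 29.15
ee_pos: [0.444, -0.1586, 0.2022]
eef_rot: [-2.997, 1.542, 1.707]
force: [0.5, 0.4, -2.4]
grip_width: 0.038
[ 0.444  -0.1586  0.2022] shift [  11.7  -14.3 -515. ] yaw -0.0084 down [-0.0039  0.0281 -0.9996] w 0.038 [ 0.5  0.4 -2.4]
```

```bash
python3 -m handwheel '[[[0,0,-20],0,1],[[1,-2,-65],0,1],[[2,-3,-115],0,1],[[2,-5,-165],0,1],[[2,-6,-215],0,1]]'
python3 -m handwheel '[[[1,-1,-50],0,1],[[2,-3,-100],0,1],[[4,-5,-150],0,1],[[5,-7,-200],0,1],[[5,-8,-240],0,1]]'
python3 -m handwheel '[[[0,0,-30],0,1],[[1,0,-57],0,1],[[1,0,-57],0,1],[[1,0,-57],0,1],[[1,0,-57],0,1]]'
python3 - <<'E'
from h import *
go(.434,.3567,.205)
E
```

```text
time_s: 29.65
ee_pos: [0.4387, 0.0582, 0.205]
eef_rot: [-2.92, 1.542, 1.784]
force: [1.1, 0.3, -2.4]
grip_width: 0.0375
time_s: 30.15
ee_pos: [0.4317, 0.3006, 0.2051]
eef_rot: [-2.832, 1.543, 1.872]
force: [0.8, -0.6, -1.3]
grip_width: 0.0378
time_s: 30.65
ee_pos: [0.4321, 0.3567, 0.2049]
eef_rot: [-2.785, 1.543, 1.919]
force: [-0.0, 0.1, -1.9]
grip_width: 0.0376
[0.4321 0.3567 0.2049] shift [-0.1  1.9  0. ] yaw -0.0085 down [-0.0094  0.026  -0.9996] w 0.0376 [-0.   0.1 -1.9]
```

```bash
python3 -m handwheel '[[[20,1,0],0,1],[[50,2,1],0,1],[[80,3,2],0,1],[[100,3,2],0,1],[[110,3,2],0,1]]'
python3 -m handwheel '[[[8,0,0],0,1],[[18,0,0],0,1],[[28,0,0],0,1],[[31,0,0],0,1],[[31,0,0],0,1]]'
python3 -m handwheel '[[[0,0,0],0,1],[[0,0,0],0,-0.4],[[0,0,0],0,-0.4],[[0,0,0],0,-0.4],[[0,0,0],0,-0.4]]'
python3 -m handwheel '[[[0,0,0],0,-0.4],[[-10,0,0],0,-0.4],[[-45,0,0],0,-0.4],[[-90,0,0],0,-0.4],[[-120,0,0],0,-0.4]]'
python3 -m handwheel '[[[-40,0,0],0,-0.4],[[-40,0,50],0,-0.4],[[-40,0,100],0,-0.4],[[-40,0,150],0,-0.4],[[-40,0,200],0,-0.4]]'
python3 -m handwheel '[[[0,0,50],0,-0.4],[[0,0,100],0,-0.4],[[0,0,150],0,-0.4],[[0,0,200],0,-0.4],[[0,0,240],0,-0.4]]'
python3 -m handwheel '[[[0,0,50],0,-0.4],[[0,0,100],0,-0.4],[[0,0,100],0,-0.4],[[0,0,100],0,-0.4],[[0,0,100],0,-0.4]]'
python3 - <<'E'
from h import *
P0=pts("top",np.load("top0.npy"))
for n in("side","top"):
    p,d=camera(n);P=pts(n,d)
    if n=="side":a=p[120:340,180:400]
    else:b=p[140:220,180:350]
    for x,y in((.427,.184),(.431,.239),(.434,.295),(.437,.351)):
        m=(np.hypot(P[...,0]-x,P[...,1]-y)<.025)&(P[...,2]<.13)&(P[...,2]>.1);print(n,"top z",np.percentile(P[m][:,2],[50,90]),P[m].mean(0)[:2].round(4))
    if n=="side":
        for x,y in((.428,.183),(.433,.237),(.437,.295),(.440,.351)):tube(P,x,y,.066,.088)
    else:
        for Q in(P0,P):
            m=np.zeros((400,640),bool);m[155:195,305:345]=1;m&=(Q[...,2]>.09)&(Q[...,2]<.13);print("beaker",Q[m].mean(0),m.sum())
cv2.imwrite("pics/z10.png",np.vstack([cv2.resize(a,(360,360),interpolation=2),np.zeros((1,360,3),np.uint8),cv2.resize(b,(360,169),interpolation=2)]))
E
```

```text
time_s: 31.15
ee_pos: [0.4336, 0.3562, 0.0931]
eef_rot: [-2.697, 1.544, 2.006]
force: [-0.7, 1.2, -1.4]
grip_width: 0.0379
time_s: 31.65
ee_pos: [0.4344, 0.3577, 0.0634]
eef_rot: [-2.828, 1.543, 1.875]
force: [1.2, 0.8, 5.1]
grip_width: 0.0381
time_s: 32.15
ee_pos: [0.4344, 0.3577, 0.0633]
eef_rot: [-2.824, 1.543, 1.879]
force: [-0.6, 0.2, 0.7]
grip_width: 0.0647
time_s: 32.65
ee_pos: [0.4358, 0.3548, 0.1871]
eef_rot: [-2.926, 1.542, 1.776]
force: [-0.2, 0.3, 0.3]
grip_width: 0.0659
time_s: 33.15
ee_pos: [0.4335, 0.152, 0.2222]
eef_rot: [-2.965, 1.542, 1.738]
force: [1.6, 0.3, -1.5]
grip_width: 0.0657
time_s: 33.65
ee_pos: [0.4308, -0.0903, 0.2163]
eef_rot: [-3.005, 1.543, 1.697]
force: [0.4, -0.4, -0.2]
grip_width: 0.0658
time_s: 34.15
ee_pos: [0.4299, -0.1894, 0.2139]
eef_rot: [-3.017, 1.543, 1.686]
force: [-0.3, 0.9, 0.7]
grip_width: 0.0662
side top z [0.11128732 0.11316846] [0.4252 0.1868]
side top z [0.11145546 0.11364593] [0.4294 0.2412]
side top z [0.11137074 0.11334101] [0.434  0.2995]
side top z [0.11120976 0.11314048] [0.4375 0.3556]
z 0.07150000000000001 axis [0.4289 0.1822] n 60 rms 0.0011
z 0.08249999999999999 axis [0.4284 0.1824] n 50 rms 0.0011
z 0.07150000000000001 axis [0.4332 0.2364] n 54 rms 0.0009
z 0.08249999999999999 axis [0.4331 0.2367] n 61 rms 0.0011
z 0.07150000000000001 axis [0.4371 0.2957] n 57 rms 0.0008
z 0.08249999999999999 axis [0.4376 0.2958] n 61 rms 0.0009
z 0.07150000000000001 axis [0.4411 0.3517] n 66 rms 0.0009
z 0.08249999999999999 axis [0.4407 0.3519] n 59 rms 0.0011
top top z [0.11289728 0.1161391 ] [0.4296 0.1826]
top top z [0.11257424 0.1160476 ] [0.4341 0.237 ]
top top z [0.11290181 0.11614384] [0.4384 0.2956]
top top z [0.11276052 0.11587351] [0.4422 0.3517]
beaker [ 0.48197145 -0.01980454  0.1045544 ] 212
beaker [ 0.48146921 -0.01985567  0.1049743 ] 207
```

View pics/z10.png

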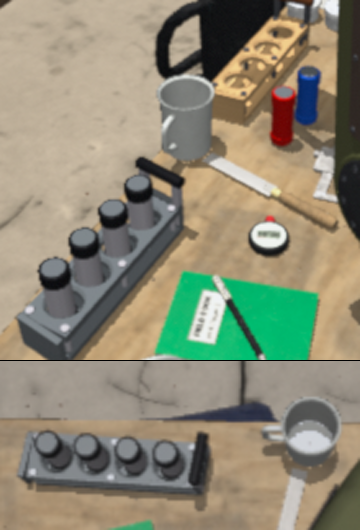

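All four tubes stand seated in the rack (tops at side crop 138,185 to 55,270). The carrier is empty, the beaker hasn't moved, and the gripper is clear of everything.

```bash
python3 -c "
from station import *
print(hand_in())"
```

```text
the job is handed in; nothing more can be done
None
```

I moved all four tubes to the bench rack in the same order from the handle, and handed the job in. The last robot clock reading before that was about 34 s.

- **Order:** both handles are at the −y end, so I moved the tubes one at a time starting with the one next to the carrier's handle. The handle-end tube went into the handle-end hole, and so on along the row.
- **First grasp missed:** the camera showed the fingertips about 34 mm higher than the reported pose implied. The jaws closed just above the first tube's cap and touched nothing. I corrected for this in all later moves.
- **Seating:** in the final pictures all four tube tops are level at 0.111–0.113 m, against 0.112 m for fully seated. The strongest reading during placing was about 15 N.
- **Upright:** the tool's tilt drifted to about 1.6° by the last tube, because each move starts from the measured pose. The tubes stand straight in their holes to within what the camera can resolve.
- **Beaker and gripper:** the beaker shows no movement beyond measurement noise (0.5 mm). The gripper was left open and clear of everything.
- **Disagreements:** the top and side cameras differ by up to about 5 mm. One gripper-hold call was refused because of a typing slip, with no effect on the job.

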